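Load a press mould with ceramic ingots and plunger

ROBOT

A 6-joint arm with a two-finger parallel gripper is mounted at the origin on the work surface. World frame = base frame: x ahead of the robot, y to its left, z up, the work surface at z = 0. Lengths are in mm, angles in rad, forces in N, time in s.
With the tool pointing down it reaches from about 350 to 875 mm from the base axis. Payload 4.2 kg.
Tool frame: the origin (TCP) lies at the very end of the fingers, on their centre line; the grasp point (between the pads) lies 19 mm behind it; z points along the fingers, y is the line along which they close (so a half turn about z gives the same grasp; the last joint's range is limited). The gripper opens to 85 mm and grips with 20 to 120 N. Pads are 22 mm wide; open, the fingers measure 114 mm over their backs; the gripper's body (76 mm by 85 mm) begins 54 mm behind the grasp point. The pads swing forward as they close: fully open they stand 13 mm farther back than shut.
Start: joints at [1.395, 0.385, 0.008, 0, -1.194, -0.259], TCP at [263.235, 566.839, 231.312] pointing down, gripper open.
Joint ranges: [-3.14, 3.14], [-1.21, 2.06], [-1.07, 1.41], [-3.16, 2.05], [-2.99, -0.16], [-3.1, 3.1]. Speed limits (rad/s): [2.79, 2.79, 3.14, 3.14, 3.14, 3.14].

INTERFACE

Orientations are given as a unit quaternion [x, y, z, w].
In Python, from bench import arm gives the robot as it stands. The module is installed in compiled form; this text tells all that it offers.
- The arm moves only by the tool drive_tool, never from a script. Its argument "targets" is a list of rows, each a list of 5 numbers: the closure, from -1 (fully open) to 1 (shut), then the shift along the tool's x, y, z in mm, then the turn about the tool's z in degrees. In form: [[grip, tx, ty, tz, roll], ...]. A call has 1 to 12 rows; each row is the pose to reach, as a shift and turn from the pose commanded when the call began, along the tool's axes at that moment; what a row does not reach only later rows make up. A row lasts 1/10 s, in which the tool goes at most 50 mm and 8.59 degrees, less where a joint would pass 70% of its speed; a pose out of reach is approached as far as the arm can. A call with a gripper value outside its range is refused whole. The fingers move at their own pace and stop on an object; the grip force is fixed at half the most. Time passes only in rows, so rows that repeat a pose let the fingers close. It gives the time, the measured TCP pose, the force, the opening and the grip force at its end, in the units of the state.
- arm.read_state(): the state, without advancing time (a new reading comes with each control period).
- arm.get_image(name): name is "side" or "top" or "wrist"; returns the picture (384x512x3 uint8, blue, green, red); there is no depth.
- arm.camera_params(name): a dict with "fov_y" (degrees; the focal length in pixels is half the picture's height over the tangent of half this angle, whatever the lens; pixels are square), "cx", "cy" (the principal point, pixels), "rvec" (rotation vector, rad) and "tvec" (3), from world to camera coordinates, as OpenCV has them; the wrist camera has in their place "tool_from_camera" (4x4, takes a point from camera to tool coordinates, whose origin is the TCP and whose axes are the flange's). Camera axes: x right, y down, z forward; pixel columns grow to the right and rows downward; lengths in mm; the calibration is good to about 2 mm. The wrist camera is an equidistant fisheye: a pixel r from the principal point sees the ray r / f radians off the axis. A picture is of the moment at which its call begins: read the wrist's pose just before it. camera_params takes no time and is no camera call.
- arm.job_done(): hands the job in; it is judged then, once.
The state is a dict: "clock": time; "joints": joint angles; "joint_vel": joint speeds; "joint_efforts": joint torques, N m; "position": TCP position; "ee_rot": TCP orientation; "contact_force": force on the tool from outside, world axes, zero at the start; "wrist_torque": the same for the moment, N m; "gripper_width": finger opening in mm; "grasp_force": force on a finger pad.
Only numpy, scipy, OpenCV 4.12 (cv2) and the standard library are available. Lean on these libraries where they do the work, as an engineer would, in place of code of your own. Each camera call takes 0.05 s, during which the arm holds its last target. There are 200 camera calls.

TASK

Get the ceramic press mould ready for the furnace: first stand the cream mould, hole upwards, in the dark round loading plate. Then feed its hole in this order, each thing sinking fully home before the next: the yellow ingot, on top of it the violet ingot, and last the white plunger, left standing in the hole. Leave the pink ingot, the red-capped jar and the amber bottle where they are.

Things in the scene. Friction and masses are not known exactly. Their poses are not given: they have to be found in the camera images.
- plate: Dark steel round loading plate, fixed to the bench: 100 mm across, a flat seat 18 mm above the bench, circled by a rim 9 mm wide that rises 6 mm above the seat (82 mm across inside the rim). Origin at the centre of its underside, on the bench; z up.
- mould: Cream investment mould: loose upright round block, 62 mm across, 72 mm high, about 300 g, standing hole upwards. A round blind hole runs down the middle of its top: a funnel mouth 32 mm across narrows within 8 mm to a bore 20 mm across, its closed floor 14 mm above the underside (58 mm below the top). Origin at the centre of its underside; z up along the hole.
- ingot_yellow: Smooth cylinder standing on end, origin at the centre of its underside, z up. Yellow ceramic ingot, 17 mm across, 16 mm high, 20 g: drops freely down the bore to its floor.
- ingot_violet: Smooth cylinder standing on end, origin at the centre of its underside, z up. Blue-violet ceramic ingot, 17 mm across, 16 mm high, 20 g: drops freely down the bore onto what lies in it.
- ingot_pink: Smooth cylinder standing on end, origin at the centre of its underside, z up. Pink ceramic ingot of another shade, 17 mm across, 16 mm high: not for this job, leave it alone.
- plunger: Smooth cylinder standing on end, origin at the centre of its underside, z up. White plunger rod, 18 mm across, 60 mm long, 45 g. Home on the two ingots it stands about 34 mm out of the mould's top.
- jar: Small clear jar with a red cap, 38 mm across, 45 mm high, standing loose on the bench: leave it alone. Origin at the centre of its underside.
- bottle: Small amber glass bottle with a black cap, 34 mm across, 62 mm high, standing loose on the bench: leave it alone. Origin at the centre of its underside.
Mind the look-alikes: they are no part of the job. There is more than one size of the ingot_yellow; the job needs the smaller.

How it is judged (in metres and radians):
On the way, in this order (a step that is already met when the one before it is completed fails the run):
1. the mould stands upright inside the plate's rim, hole upwards, let go (horizontal distance between mould and plate below 0.013 m and z of mould in the frame of plate between 0.014 and 0.0215 m and angle between mould's own z axis and vertical below 0.06 rad and contact force between the fingers and mould below 0.3 N), for 0.2 s.
2. the yellow ingot lies on the floor of the mould's hole, let go (horizontal distance between mould and plate below 0.013 m and z of mould in the frame of plate between 0.014 and 0.0215 m and angle between mould's own z axis and vertical below 0.06 rad and horizontal distance between ingot_yellow and mould below 0.006 m and z of ingot_yellow in the frame of mould between 0.011 and 0.018 m and contact force between the fingers and ingot_yellow below 0.3 N), for 0.2 s.
3. the violet ingot lies in the hole on top of the yellow one, let go (horizontal distance between mould and plate below 0.013 m and z of mould in the frame of plate between 0.014 and 0.0215 m and angle between mould's own z axis and vertical below 0.06 rad and horizontal distance between each of ingot_yellow, ingot_violet and mould below 0.006 m and z of ingot_yellow in the frame of mould between 0.011 and 0.018 m and z of ingot_violet in the frame of mould between 0.027 and 0.034 m and contact force between the fingers and ingot_violet below 0.3 N), for 0.2 s.
4. the plunger stands in the hole on the violet ingot, let go (horizontal distance between mould and plate below 0.013 m and z of mould in the frame of plate between 0.014 and 0.0215 m and angle between mould's own z axis and vertical below 0.06 rad and horizontal distance between each of ingot_yellow, ingot_violet, plunger and mould below 0.006 m and z of ingot_yellow in the frame of mould between 0.011 and 0.018 m and z of ingot_violet in the frame of mould between 0.027 and 0.034 m and z of plunger in the frame of mould between 0.042 and 0.05 m and angle between plunger's own z axis and vertical below 0.15 rad and contact force between the fingers and plunger below 0.3 N), for 0.2 s.
At the end, for the whole second after the job is handed in: Mould upright (0.06 rad) on the plate's seat inside its rim (13 mm of centre); in its hole, within 6 mm of its axis, yellow ingot on the floor, violet on it, plunger on that (each within 4 mm of height, plunger tilted under 0.15 rad); all released and at rest (horizontal distance between mould and plate below 0.013 m and z of mould in the frame of plate between 0.014 and 0.0215 m and angle between mould's own z axis and vertical below 0.06 rad and horizontal distance between each of ingot_yellow, ingot_violet, plunger and mould below 0.006 m and z of ingot_yellow in the frame of mould between 0.011 and 0.018 m and z of ingot_violet in the frame of mould between 0.027 and 0.034 m and z of plunger in the frame of mould between 0.042 and 0.05 m and angle between plunger's own z axis and vertical below 0.15 rad and linear speed of each of mould, ingot_yellow, ingot_violet, plunger below 0.01 m/s); the robot touches nothing.
It fails at once if the pink ingot is shifted by more than 20 mm (distance of ingot_pink from where it was at the start of the episode above 0.02 m).
It fails at once if the red-capped jar is shifted by more than 20 mm (distance of jar from where it was at the start of the episode above 0.02 m).
It fails at once if the amber bottle is shifted by more than 20 mm (distance of bottle from where it was at the start of the episode above 0.02 m).
It also fails if it takes over 120 s, if anything falls off the work surface, if the arm or the gripper's body presses on something with over 40 N, if the wrist force passes 120 N, or if a joint passes its speed limit or range.

## Working session

There is one attempt and no reset: what is moved stays moved. The work goes in short steps, Python scripts to look and compute and a tool call to move; the robot and the scene stay as the last step left them, time stands still between calls to the robot, and variables do not carry over. Pictures are saved under pics/ and viewed, at most 17 in all, crops included, and the job is handed in when it is done.

Besides the shell and the picture viewer there is one more tool, called after ">>>" as name(argument=value, ...) on one line, values as JSON. drive_tool: Moves the arm, as the interface text tells. Its arguments: {"type":"object","properties":{"targets":{"type":"array","items":{"type":"array","items":{"type":"number"}}}},"required":["targets"]}

```bash
mkdir -p pics
python3 - <<'E'
from bench import arm
import cv2,json,numpy as np
for n in ("top","side","wrist"):
    cv2.imwrite(f"pics/{n}0.png",arm.get_image(n)); print(n,arm.camera_params(n))
print(arm.read_state())
E
```

```text
top {'fov_y': 51.19237706370279, 'cx': 256.79554365728563, 'cy': 193.48075727733212, 'rvec': array([ 2.18659498, -2.11863459,  0.20308072]), 'tvec': array([-17.86185744, 570.11196249, 665.99213565])}
side {'fov_y': 43.55239618778469, 'cx': 253.833186569324, 'cy': 192.8137120061636, 'rvec': array([ 2.13955317, -0.06040792,  0.02545063]), 'tvec': array([-572.64588479,   55.23912361,  840.79292744])}
wrist {'fov_y': 65.70646984690485, 'cx': 255.9294513403963, 'cy': 184.5553914846562, 'tool_from_camera': array([[-4.23545055e-04, -9.65244278e-01, -2.61349008e-01,
         6.45154155e+01],
       [ 9.99999777e-01, -5.43634860e-04,  3.87204366e-04,
         2.10280903e+00],
       [-5.15825230e-04, -2.61348786e-01,  9.65244293e-01,
        -1.42509515e+02],
       [ 0.00000000e+00,  0.00000000e+00,  0.00000000e+00,
         1.00000000e+00]])}
{'clock': 0.15, 'joints': array([ 1.39463894e+00,  3.85391627e-01,  6.96342886e-03, -3.26865397e-04,
       -1.19397487e+00, -2.58603414e-01]), 'joint_vel': array([ 8.20688194e-04, -2.43026084e-03,  2.65466872e-03,  3.21108433e-03,
       -2.84903884e-04,  7.75735182e-05]), 'joint_efforts': array([-2.83289473e-04, -3.92679727e+01,  1.88581753e+01,  4.18861449e+00,
       -3.40294093e-03,  2.29286350e-06]), 'position': array([263.05544954, 566.48375421, 230.47880062]), 'ee_rot': array([ 9.76452450e-01, -2.15731184e-01, -1.18680643e-04,  8.08949760e-04]), 'contact_force': array([-0.15936052,  0.12892207,  0.77969336]), 'wrist_torque': array([0.00802024, 0.01448928, 0.01445958]), 'grasp_force': 0.0, 'gripper_width': 85.07860726015552}
```

View pics/top0.png

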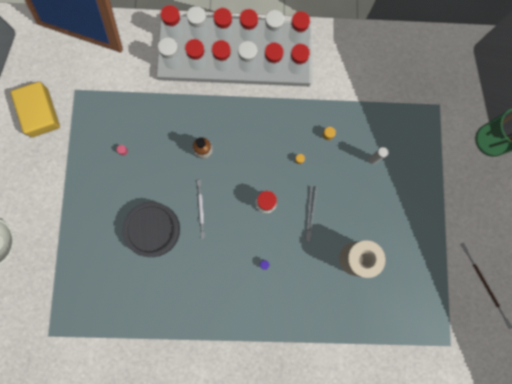

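View pics/side0.png

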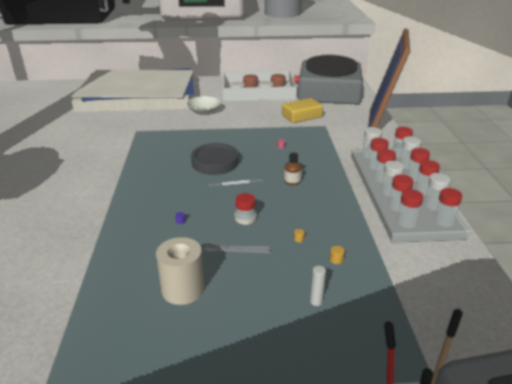

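Top view: plate at (151,229), mould's top ring at (366,260), small yellow at (300,158), large yellow at (330,132), violet at (265,265), plunger cap at (382,152), pink at (122,150), jar at (266,202), bottle at (203,147). In the side view the small yellow is at (299,236) and the plunger at (318,286).

```bash
cat > h.py <<'E'
from bench import arm
import cv2,numpy as np
from scipy.spatial.transform import Rotation as R
def ray(n,px,st=None):
    p=arm.camera_params(n); f=192/np.tan(np.radians(p['fov_y']/2))
    d=np.array([(px[0]-p['cx'])/f,(px[1]-p['cy'])/f,1.])
    if n=='wrist':
        r=np.hypot(d[0],d[1]); d=np.array([d[0]/r*np.sin(r),d[1]/r*np.sin(r),np.cos(r)]) if r>1e-9 else d
        T=p['tool_from_camera']; Q=R.from_quat(st['ee_rot'])
        return st['position']+Q.apply(T[:3,3]),Q.apply(T[:3,:3]@d)
    M=R.from_rotvec(np.ravel(p['rvec'])).as_matrix(); return -M.T@np.ravel(p['tvec']),M.T@d
def hit(n,px,z,st=None):
    o,d=ray(n,px,st); return (o+d*(z-o[2])/d[2])[:2]
def blobs(img,lo,hi,amin=15):
    m=cv2.inRange(cv2.cvtColor(img,cv2.COLOR_BGR2HSV),np.array(lo),np.array(hi))
    k,l,s,c=cv2.connectedComponentsWithStats(m)
    return [(c[i].round(1),s[i].tolist()) for i in range(1,k) if s[i,4]>=amin]
def tool(st,xy):  # world xy offset from TCP -> tool x,y shift
    d=np.r_[np.array(xy)-st['position'][:2],0]; return R.from_quat(st['ee_rot']).inv().apply(d)[:2]
E
python3 - <<'E'
from h import *
im=cv2.imread('pics/top0.png')
for n,px,z in [('plate',(151,229),24),('mould',(366.5,259.5),72),('small',(300,158),16),('big',(330,132),18),('violet',(265,265),16),('plunger',(383,152.5),60),('pink',(122,150),16),('jar',(266,201),45),('bottle',(202,145),62)]:
    print(n,hit('top',px,z).round(1), tool({'position':np.array([263.05,566.5,0]),'ee_rot':[0.97645,-.21573,0,0]},hit('top',px,z)).round(0))
for n,lo,hi in [('yel',(15,120,120),(30,255,255)),('vio',(110,120,60),(135,255,255)),('white',(0,0,170),(180,50,255)),('cream',(10,30,120),(28,120,255)),('dark',(0,0,0),(180,255,60))]:
    for b in blobs(im,lo,hi,20):
        if 75<b[0][0]<440 and 95<b[0][1]<340: print(n,b)
E
```

```text
plate [503.1 186.8] [378. 243.]
mould [ 460.3 -186.5] [496. 600.]
small [645.4 -80. ] [619. 425.]
big [ 697.8 -136.4] [690. 454.]
violet [445.4 -19.2] [412. 454.]
plunger [ 649.8 -222.6] [683. 553.]
pink [648.3 252.4] [482. 123.]
jar [557.5 -16.6] [513. 405.]
bottle [650.7  99.4] [548. 260.]
yel (array([329.1, 132.4]), [324, 127, 11, 12, 102])
yel (array([299.5, 158.2]), [296, 154, 8, 9, 57])
vio (array([264.2, 264.4]), [260, 261, 9, 8, 53])
white (array([149. , 237.4]), [0, 2, 473, 382, 45657])
white (array([382.9, 151.8]), [379, 148, 9, 9, 57])
white (array([200.9, 208.6]), [200, 195, 3, 28, 57])
white (array([366.4, 258.6]), [349, 241, 36, 37, 802])
cream (array([331.9, 131.2]), [325, 126, 11, 14, 26])
cream (array([207.4, 151.4]), [201, 145, 11, 12, 31])
cream (array([301.9, 157.5]), [296, 153, 10, 11, 28])
cream (array([365.4, 258.5]), [348, 241, 37, 36, 896])
dark (array([199.7, 142.2]), [195, 138, 10, 10, 73])
dark (array([167. , 239.4]), [156, 226, 18, 25, 51])
```

View pics/wrist0.png

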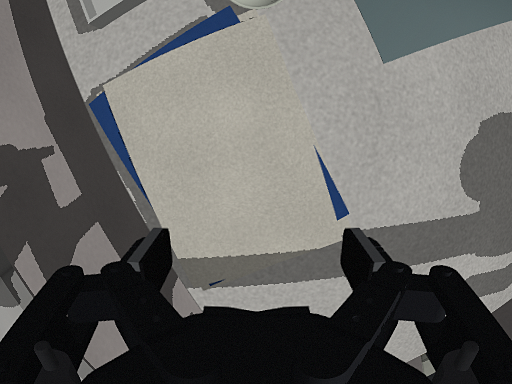

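The wrist view shows only the two fingers and the books below, none of the job's parts. The estimates are good enough to set out for the mould.

>>> drive_tool(targets=[[-1,496,600,60,0],[-1,496,600,60,0],[-1,496,600,60,0],[-1,496,600,60,0],[-1,496,600,60,0],[-1,496,600,60,0],[-1,496,600,60,0],[-1,496,600,60,0],[-1,496,600,60,0],[-1,496,600,60,0],[-1,496,600,60,0],[-1,496,600,60,0]])

```text
clock: 1.35
position: [414.7, -13.9, 185.3]
ee_rot: [0.977, -0.215, 0.0, -0.0]
contact_force: [1.3, 0.0, -0.4]
gripper_width: 85.3
grasp_force: 0.0
```

>>> drive_tool(targets=[[-1,114,137,15,0],[-1,114,137,15,0],[-1,114,137,15,0],[-1,114,137,15,0],[-1,114,137,15,0],[-1,114,137,15,0]])

```text
clock: 1.95
position: [459.9, -184.7, 169.6]
ee_rot: [0.976, -0.217, -0.001, -0.0]
contact_force: [-0.1, 0.8, 0.2]
gripper_width: 85.4
grasp_force: 0.0
```

```bash
cat > look.py <<'E'
from h import *; import sys
st=arm.read_state(); im=arm.get_image('wrist'); cv2.imwrite(f'pics/{sys.argv[1]}.png',im)
print(st['clock'],st['position'].round(1),st['ee_rot'].round(4),st['gripper_width'])
E
python3 look.py w1
```

```text
1.95 [ 459.9 -184.7  169.6] [ 9.763e-01 -2.166e-01 -7.000e-04 -0.000e+00] 85.37875609221368
```

View pics/w1.png

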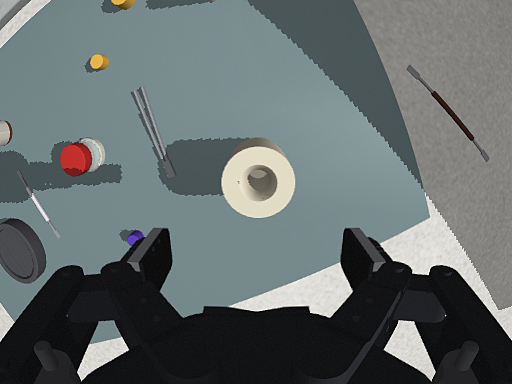

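The wrist camera sees the mould's top ring centred near (258,182), between the two fingers and forward of them.

```bash
cat > ring.py <<'E'
from h import *; import sys
st=arm.read_state(); im=cv2.imread(sys.argv[1]); z=float(sys.argv[2])
m=cv2.inRange(cv2.cvtColor(im,cv2.COLOR_BGR2HSV),(12,15,195),(35,90,255))
m[:, :180]=0; m[:, 340:]=0
cs=max(cv2.findContours(m,cv2.RETR_EXTERNAL,cv2.CHAIN_APPROX_NONE)[0],key=cv2.contourArea)
P=np.array([hit('wrist',p[0],z,st) for p in cs]).astype(np.float32)
(c,r)=cv2.minEnclosingCircle(P); print('circle',c,r,'mean',P.mean(0),'tool',tool(st,c).round(1)); print('px',cv2.minEnclosingCircle(cs))
E
python3 ring.py pics/w1.png 72
```

```text
circle (458.9350891113281, -187.83984375) 30.929519653320312 mean [ 459.4676  -187.93323] tool [0.7 4. ]
px ((257.9228515625, 181.9459228515625), 36.42953872680664)
```

>>> drive_tool(targets=[[-1,1,3.7,30,0],[-1,1,3.7,70,0],[-1,1,3.7,105,0],[-1,1,3.7,125,0],[-1,1,3.7,137,0],[-1,1,3.7,137,0],[0.3,1,3.7,137,0],[0.3,1,3.7,137,0],[0.6,1,3.7,137,0],[1,1,3.7,137,0],[1,1,3.7,137,0],[1,1,3.7,137,0]])

```text
clock: 3.2
position: [460.8, -187.5, 34.9]
ee_rot: [0.977, -0.215, 0.002, -0.0]
contact_force: [-0.9, 4.8, 6.0]
gripper_width: 59.7
grasp_force: 65.3
```

>>> drive_tool(targets=[[1,0,0,-20,0],[1,0,0,-50,0],[1,-10,-30,-70,0],[1,-25,-75,-70,0],[1,-40,-120,-70,0],[1,-55,-165,-70,0],[1,-70,-210,-70,0],[1,-85,-255,-70,0],[1,-100,-300,-70,0],[1,-110,-330,-70,0],[1,-119,-357,-70,0],[1,-119,-357,-70,0]])

```text
clock: 4.4
position: [502.7, 189.3, 103.2]
ee_rot: [0.977, -0.214, 0.001, -0.001]
contact_force: [0.3, -0.3, -3.3]
gripper_width: 60.3
grasp_force: 66.6
```

Run:
```python
from h import *
im=cv2.imread('pics/top0.png'); m=cv2.inRange(cv2.cvtColor(im,cv2.COLOR_BGR2HSV),(0,0,0),(180,255,85))[170:290,95:215]
cs=max(cv2.findContours(m,cv2.RETR_EXTERNAL,cv2.CHAIN_APPROX_NONE)[0],key=cv2.contourArea)+np.array([95,170])
P=np.array([hit('top',p[0],20) for p in cs]).astype(np.float32)
print(cv2.minEnclosingCircle(P),P.mean(0),cv2.boundingRect(cs))
st=arm.read_state(); print(st['position'],st['ee_rot'],st['gripper_width'])
a=arm.get_image('side')[80:280,120:370]; b=arm.get_image('top')[130:330,50:300]
cv2.imwrite('pics/s1.png',np.vstack([cv2.resize(a,(500,300)),cv2.resize(b,(500,300))])[:600])
```

```text
((505.4418640136719, 195.35986328125), 57.997047424316406) [506.1113  194.37798] (115, 199, 65, 57)
[502.67886569 189.32795792 103.23333347] [ 9.76862958e-01 -2.13863468e-01  6.17569016e-04 -8.93099841e-04] 60.26734760288314
```

View pics/s1.png

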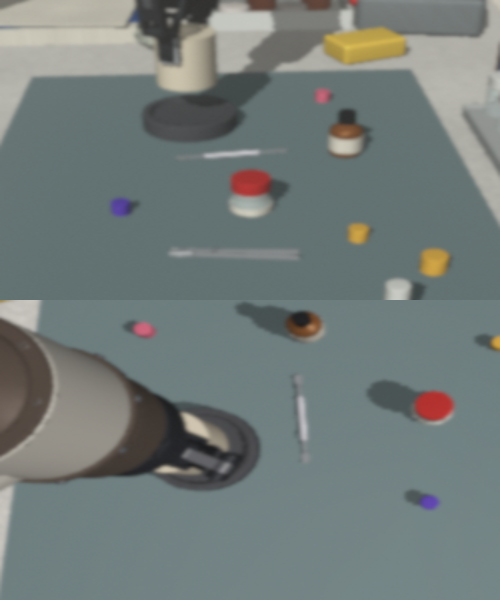

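The mould hangs upright in the gripper over the plate. The plate's rim centre in the side picture is about (215,158), and the top fit had shadow in it.

Run:
```python
from h import *
im=cv2.imread('pics/side0.png'); g=cv2.cvtColor(im,cv2.COLOR_BGR2GRAY)
print(g[158,185:245:2], g[138:178:2,215]); 
for c in range(110,190,3): print(c,cv2.imread('pics/top0.png')[229,c].sum()//3,end=' ')
print()
for r in range(190,264,3): print(r,cv2.imread('pics/top0.png')[r,151].sum()//3,end=' ')
print(hit('side',(215,157),24),hit('top',(151,228.5),24), hit('top',(151,228.5),20))
st=arm.read_state(); print(tool(st,(503,187)))
```

```text
[105 105 102  83  72  70  70  70  71  71  72  70  71  71  70  71  71  71
  71  70  71  69  70  69  69  63  55  65  75  99] [106 106  95  81  79  73  72  70  71  70  71  70  70  74  77  75  74  73
  85 103]
110 122 113 115 116 81 119 79 122 76 125 78 128 73 131 77 134 77 137 76 140 77 143 76 146 76 149 76 152 77 155 78 158 76 161 77 164 76 167 77 170 71 173 60 176 79 179 80 182 123 185 123 188 123 
190 122 193 122 196 122 199 110 202 72 205 73 208 75 211 76 214 76 217 76 220 76 223 76 226 77 229 77 232 77 235 77 238 77 241 77 244 77 247 77 250 70 253 71 256 89 259 124 262 125 [502.4154204  171.39755659] [503.95313759 186.85671095] [504.20609919 187.78030101]
[ 1.17539353 -1.4950654 ]
```

Run:
```python
from h import *
print(hit('side',(215,143),24),hit('side',(215,173.5),0),hit('side',(191,158),12),hit('side',(239,158),12))
print('R',hit('top',(181,229),0),'T',hit('top',(151,200.5),24),'B',hit('top',(151,257),0),hit('top',(151,257),24))
st=arm.read_state(); print(st['position'],tool(st,(503,187)))
```

```text
[501.48458019 235.59985286] [501.62427503 144.95224178] [450.92572825 192.49977039] [552.15422334 186.05940081]
R [506.27182941 137.26350385] T [554.41147844 190.39678702] B [453.55655484 188.75602381] [453.70591643 183.3314467 ]
[501.30487867 186.13782672 102.76164482] [ 1.17539353 -1.4950654 ]
```

>>> drive_tool(targets=[[1,0.7,-2.5,15,0],[1,0.7,-2.5,30,0],[1,0.7,-2.5,40,0],[1,0.7,-2.5,45,0],[1,0.7,-2.5,47,0],[1,0.7,-2.5,48,0],[1,0.7,-2.5,48.5,0],[1,0.7,-2.5,48.5,0]])

```text
clock: 5.3
position: [504.1, 188.1, 55.1]
ee_rot: [0.976, -0.216, 0.0, -0.0]
contact_force: [0.0, -0.1, -2.8]
gripper_width: 60.1
grasp_force: 66.6
```

>>> drive_tool(targets=[[1,-0.5,0,1,0],[1,-0.5,0,2,0],[1,-0.5,0,2.5,0],[1,-0.5,0,2.5,0],[1,-0.5,0,2.5,0]])

```text
clock: 5.8
position: [503.4, 188.3, 52.9]
ee_rot: [0.976, -0.216, 0.0, -0.0]
contact_force: [-3.9, 1.7, 5.6]
gripper_width: 59.9
grasp_force: 67.3
```

Contact felt: release, rise straight up and look.

>>> drive_tool(targets=[[0.5,0,0,0,0],[0,0,0,0,0],[-1,0,0,0,0],[-1,0,0,0,0],[-1,0,0,0,0],[-1,0,0,0,0],[-1,0,0,-15,0],[-1,0,0,-45,0],[-1,0,0,-90,0],[-1,0,0,-117,0],[-1,0,0,-117,0],[-1,0,0,-117,0]])

```text
clock: 7.0
position: [503.4, 188.2, 169.6]
ee_rot: [0.976, -0.216, 0.0, -0.001]
contact_force: [0.1, 0.1, -0.1]
gripper_width: 85.5
grasp_force: 0.0
```

```bash
python3 look.py w2; python3 ring.py pics/w2.png 90
```

```text
7.0 [503.4 188.2 169.6] [ 9.764e-01 -2.159e-01  3.000e-04 -7.000e-04] 85.52337186736486
circle (501.02496337890625, 185.99351501464844) 30.78153419494629 mean [501.6447  185.75859] tool [-0.9  2.5]
px ((256.1134033203125, 189.88067626953125), 38.96875762939453)
```

View pics/w2.png

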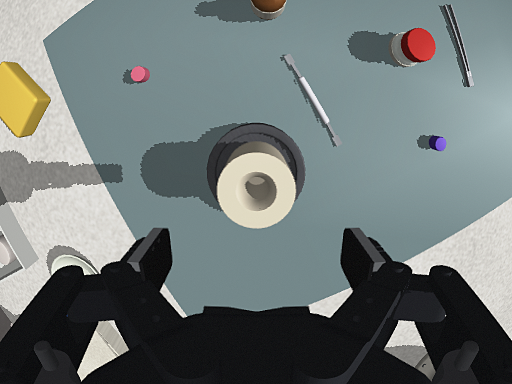

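The mould stands upright within the rim, its top ring centred near (256,190), and the rim shows evenly around it. Now to the small yellow ingot.

>>> drive_tool(targets=[[0,40,30,0,0],[0,80,60,0,0],[0,120,90,0,0],[0,160,120,10,0],[0,200,150,30,0],[0,242,183,50,0],[0,242,183,70,0],[0,242,183,70,0],[0,242,183,70,0]])

```text
clock: 7.95
position: [644.8, -80.0, 97.3]
ee_rot: [0.976, -0.216, -0.002, 0.001]
contact_force: [0.7, 0.3, 0.4]
gripper_width: 42.6
grasp_force: 0.0
```

```bash
python3 look.py w3
cat > ing.py <<'E'
from h import *; import sys
st=arm.read_state(); im=cv2.imread(sys.argv[1]); z=float(sys.argv[2]); v=eval(sys.argv[3])
for b in blobs(im,*v,60):
    x,y,w,h,a=b[1]; m=cv2.inRange(cv2.cvtColor(im,cv2.COLOR_BGR2HSV),*[np.array(q) for q in v])
    s=np.zeros_like(m); s[y:y+h,x:x+w]=m[y:y+h,x:x+w]
    cs=max(cv2.findContours(s,cv2.RETR_EXTERNAL,cv2.CHAIN_APPROX_NONE)[0],key=cv2.contourArea)
    P=np.array([hit('wrist',p[0],z,st) for p in cs]).astype(np.float32); c,r=cv2.minEnclosingCircle(P)
    T=np.array([tool(st,p) for p in P])
    print(b,'world',np.round(c,1),'r',round(r,1),'tool',tool(st,c).round(1),'ext',T.min(0).round(1),T.max(0).round(1))
E
python3 ing.py pics/w3.png 16 "((15,120,90),(30,255,255))"
```

```text
7.95 [644.8 -80.   97.3] [ 9.764e-01 -2.159e-01 -1.900e-03  7.000e-04] 42.6229883490359
(array([293.3,  98.9]), [278, 85, 31, 29, 662]) world [ 696.1 -136. ] r 11.5 tool [69.7 30.2] ext [59.3 18.8] [80.8 41.6]
(array([255.4, 187.5]), [245, 176, 21, 24, 412]) world [645.6 -81.4] r 9.8 tool [0.9 1.9] ext [-8.5 -6.4] [10.3  9.4]
```

View pics/w3.png

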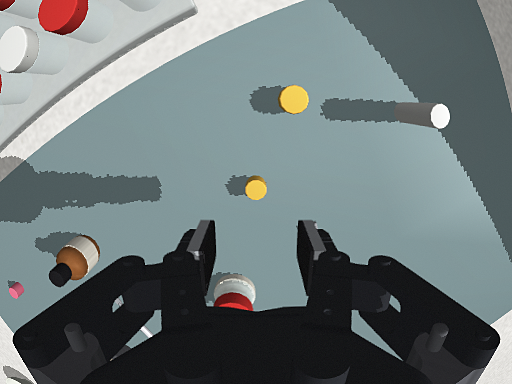

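The small yellow (r 8.5) lies at (255,188), under the tool, and the large one (r 11) is well clear at (294,99). The jar is behind the palm, about 100 mm off.

>>> drive_tool(targets=[[0,0,-0.8,30,0],[0,0,-0.8,60,0],[0,0,-0.8,80,0],[0,0,-0.8,88,0],[0,0,-0.8,91,0],[0,0,-0.8,91,0],[0.5,0,-0.8,91,0],[1,0,-0.8,91,0],[1,0,-0.8,91,0],[1,0,-0.8,91,0],[1,0,-0.8,91,0]])

```text
clock: 9.1
position: [647.1, -78.9, 9.9]
ee_rot: [0.977, -0.215, 0.001, -0.0]
contact_force: [-2.1, 1.5, 5.5]
gripper_width: 13.2
grasp_force: 58.6
```

>>> drive_tool(targets=[[1,0,0,-10,0],[1,0,0,-30,0],[1,0,0,-60,0],[1,0,0,-90,0],[1,0,0,-120,0],[1,0,0,-120,0]])

```text
clock: 9.7
position: [649.1, -79.3, 134.1]
ee_rot: [0.977, -0.215, 0.005, -0.001]
contact_force: [0.7, 0.0, 0.4]
gripper_width: 12.7
grasp_force: 58.6
```

```bash
python3 look.py w4
python3 - <<'E'
import cv2;from bench import arm
a=cv2.imread('pics/w4.png')[100:330,150:370]; s=arm.get_image('side')[120:280,230:390]
cv2.imwrite('pics/c4.png',cv2.hconcat([cv2.resize(a,(400,400),interpolation=cv2.INTER_CUBIC),cv2.resize(s,(400,400))]))
E
```

```text
9.7 [649.1 -79.3 134.1] [ 0.9765 -0.2153  0.0051 -0.001 ] 12.727249515689895
```

View pics/c4.png

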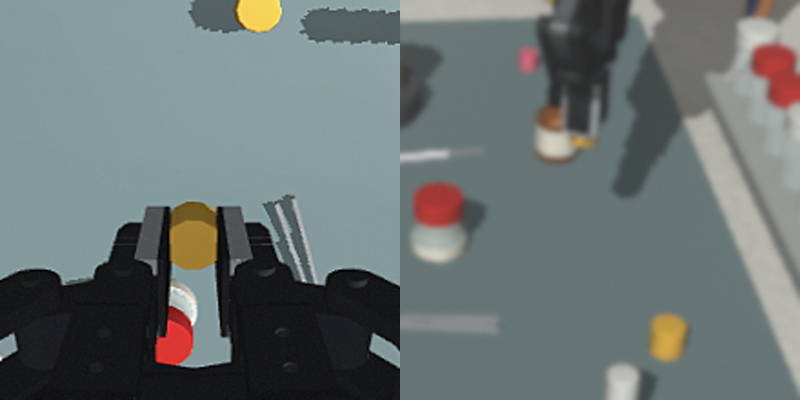

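The yellow ingot is held between the fingertips, about half of it showing below them, seen at (257,235) in the wrist picture. The jar and the large yellow are undisturbed.

```bash
cat > held.py <<'E'
from h import *; import sys
st=arm.read_state(); im=arm.get_image('wrist'); v=eval(sys.argv[1])
m=cv2.inRange(cv2.cvtColor(im,cv2.COLOR_BGR2HSV),*[np.array(q) for q in v]); m[:205]=0;m[280:]=0;m[:,:220]=0;m[:,295:]=0
ys,xs=np.nonzero(m); print(st['position'].round(1),st['gripper_width'],'rows',ys.min(),ys.max(),'cols',xs.min(),xs.max())
for r in (ys.min(),ys.max()):
    for dz in (-10,-7,-4,6,9,12): print(r,dz,tool(st,hit('wrist',(xs.mean(),r),st['position'][2]+dz,st)).round(1),end=' ')
    print()
E
python3 held.py "((12,120,50),(30,255,255))"
```

```text
[646.2 -79.  129.2] 13.17541774872268 rows 216 254 cols 243 269
216 -10 [5.3 2.2] 216 -7 [6.5 2.2] 216 -4 [7.7 2.2] 216 6 [11.5  2.2] 216 9 [12.7  2.2] 216 12 [13.8  2.2] 
254 -10 [-18.4   2.2] 254 -7 [-16.8   2.2] 254 -4 [-15.1   2.2] 254 6 [-9.7  2.2] 254 9 [-8.1  2.2] 254 12 [-6.5  2.2]
```

>>> drive_tool(targets=[[1,-40,-30,0,0],[1,-80,-60,0,0],[1,-120,-90,0,0],[1,-160,-120,0,0],[1,-200,-150,0,0],[1,-230,-172,0,0],[1,-242.5,-182,0,0],[1,-242.5,-182,10,0],[1,-242.5,-182,20,0],[1,-242.5,-182,25,0],[1,-242.5,-182,25,0],[1,-242.5,-182,25,0]])

```text
clock: 11.05
position: [503.2, 187.3, 102.8]
ee_rot: [0.976, -0.216, -0.0, 0.0]
contact_force: [0.2, 0.0, -0.3]
gripper_width: 12.9
grasp_force: 58.6
```

```bash
cat > w.py <<'E'
from h import *; import sys
im=arm.get_image('wrist'); s=arm.get_image('side'); st=arm.read_state(); print(st['position'].round(2),st['gripper_width'],st['contact_force'].round(1),tool(st,(503.1,188.3)).round(1))
a=im[110:310,150:370]; s=s[90:210,150:290]
cv2.imwrite(f'pics/{sys.argv[1]}.png',cv2.hconcat([cv2.resize(a,(400,400),interpolation=cv2.INTER_CUBIC),cv2.resize(s,(400,400))]))
E
python3 w.py c5
```

```text
[503.36 187.74 103.38] 12.804192222369464 [ 0.3  0.5 -0.8] [-0.5 -0.4]
```

View pics/c5.png

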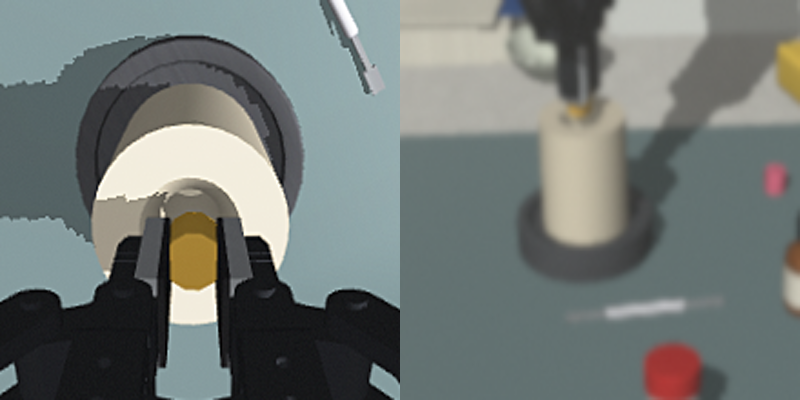

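The ingot hangs centred over the funnel, with the mould's ring even on both sides. Lowering it into the mouth.

>>> drive_tool(targets=[[1,-0.5,-0.4,4,0],[1,-0.5,-0.4,8,0],[1,-0.5,-0.4,11,0],[1,-0.5,-0.4,11,0],[1,-0.5,-0.4,11,0]])

```text
clock: 11.65
position: [502.6, 188.7, 92.1]
ee_rot: [0.976, -0.216, -0.0, 0.0]
contact_force: [0.6, -0.5, 0.1]
gripper_width: 12.8
grasp_force: 58.6
```

>>> drive_tool(targets=[[0.5,0,0,0,0],[0.2,0,0,0,0],[0,0,0,0,0],[0,0,0,0,0],[0,0,0,-20,0],[0,0,0,-50,0],[0,0,0,-78,0],[0,0,0,-78,0],[0,0,0,-78,0]])

```text
clock: 12.55
position: [502.6, 188.9, 170.7]
ee_rot: [0.976, -0.216, 0.0, -0.001]
contact_force: [0.4, -0.6, -0.2]
gripper_width: 43.2
grasp_force: 0.0
```

```bash
python3 look.py w6; python3 ring.py pics/w6.png 90; python3 w.py c6
```

```text
12.55 [502.6 188.9 170.7] [ 9.764e-01 -2.158e-01  3.000e-04 -7.000e-04] 43.153967310979
circle (501.1514587402344, 186.0705108642578) 30.953044891357422 mean [501.5484  185.80347] tool [0.2 2.6]
px ((256.2256774902344, 188.09292602539062), 39.083702087402344)
[501.9  188.3  169.04] 42.940002485707254 [-0.3  0.4 -0.5] [ 1.1 -0.5]
```

View pics/c6.png

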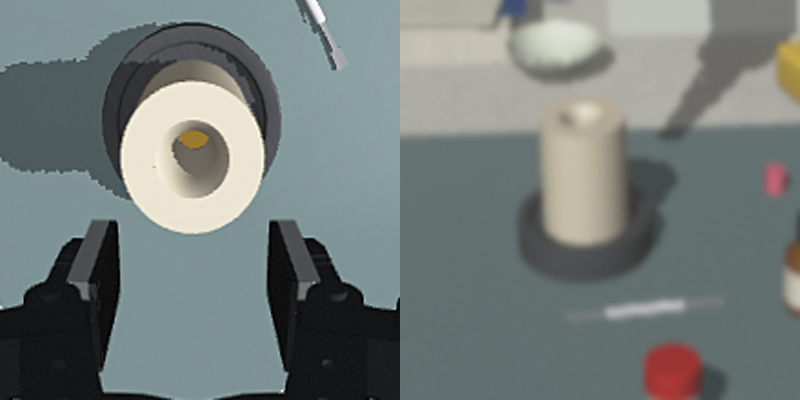

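The yellow ingot shows as a sliver deep in the bore (crop (192,140)), and the mould has not moved. Checking how deep it sits.

Run:
```python
from h import *
im=cv2.imread('pics/w6.png'); st=arm.read_state(); st['position']=np.array([502.6,188.9,170.7])
h=cv2.cvtColor(im,cv2.COLOR_BGR2HSV); m=cv2.inRange(h,(12,130,50),(30,255,255)); m[:160]=0;m[220:]=0;m[:,:235]=0;m[:,280:]=0
ys,xs=np.nonzero(m); print(ys.min(),ys.max(),xs.min(),xs.max())
for z in (48,55,60,70): print(z,[(tool(st,hit('wrist',p,z,st))-[.2,2.6]).round(1) for p in ((xs.mean(),ys.min()),(xs.mean(),ys.max()+1),(xs.min(),ys.min()+2),(xs.max()+1,ys.min()+2))])
```

```text
175 184 249 265
48 [array([1.4, 0.8]), array([-8.1,  0.8]), array([-0.5, -6.5]), array([-0.5,  9.1])]
55 [array([3.1, 0.8]), array([-6.2,  0.8]), array([ 1.2, -6.3]), array([1.2, 8.9])]
60 [array([4.3, 0.8]), array([-4.8,  0.8]), array([ 2.5, -6.2]), array([2.5, 8.7])]
70 [array([6.6, 0.7]), array([-2.1,  0.7]), array([ 4.9, -6. ]), array([4.9, 8.3])]
```

Edge at −8.1 mm for the home height: the ingot is on the floor. On to violet.

>>> drive_tool(targets=[[0,7,42,0,0],[0,14,84,0,0],[0,21,126,10,0],[0,28,168,30,0],[0,35.5,212,55,0],[0,35.5,212,72,0],[0,35.5,212,72,0],[0,35.5,212,72,0]])

```text
clock: 13.5
position: [445.8, -18.4, 98.1]
ee_rot: [0.977, -0.215, -0.0, 0.0]
contact_force: [0.4, -0.9, 0.3]
gripper_width: 42.7
grasp_force: 0.0
```

```bash
python3 look.py w7; python3 ing.py pics/w7.png 16 "((112,100,60),(135,255,255))"
```

```text
13.5 [445.8 -18.4  98.1] [ 9.765e-01 -2.155e-01 -3.000e-04  4.000e-04] 42.670021695393736
(array([256. , 188.8]), [246, 177, 21, 24, 410]) world [445.6 -20. ] r 9.8 tool [0.2 2.2] ext [-9.1 -5.7] [ 9.7 10.1]
```

>>> drive_tool(targets=[[0,-0.5,0,30,0],[0,-0.5,0,60,0],[0,-0.5,0,80,0],[0,-0.5,0,88,0],[0,-0.5,0,91,0],[0,-0.5,0,91,0],[0.5,-0.5,0,91,0],[1,-0.5,0,91,0],[1,-0.5,0,91,0],[1,-0.5,0,91,0],[1,-0.5,0,91,0]])

```text
clock: 14.65
position: [445.9, -18.0, 8.4]
ee_rot: [0.977, -0.216, 0.001, -0.001]
contact_force: [-1.1, 1.1, 5.5]
gripper_width: 13.2
grasp_force: 58.6
```

>>> drive_tool(targets=[[1,0,0,-10,0],[1,0,0,-30,0],[1,0,0,-60,0],[1,0,0,-90,0],[1,0,0,-120,0],[1,0,0,-120,0]])

```text
clock: 15.25
position: [447.9, -17.7, 132.0]
ee_rot: [0.977, -0.215, 0.005, -0.002]
contact_force: [1.5, 0.3, -0.7]
gripper_width: 12.7
grasp_force: 58.6
```

```bash
python3 held.py "((110,60,25),(140,255,255))"; python3 look.py w8
```

```text
[447.9 -17.7 132. ] 12.654123386998137 rows 216 255 cols 242 287
216 -10 [5.4 2.1] 216 -7 [6.5 2.2] 216 -4 [7.7 2.2] 216 6 [11.5  2.2] 216 9 [12.6  2.3] 216 12 [13.7  2.3] 
255 -10 [-18.9   2.1] 255 -7 [-17.3   2.2] 255 -4 [-15.7   2.2] 255 6 [-10.3   2.2] 255 9 [-8.7  2.3] 255 12 [-7.1  2.3] 
15.3 [446.3 -17.9 129.8] [ 0.9765 -0.2157  0.0027 -0.0016] 13.458197343391637
```

Held the same way as the yellow one; same target.

>>> drive_tool(targets=[[1,-7,-42,0,0],[1,-14,-84,0,0],[1,-21,-126,0,0],[1,-28,-168,0,0],[1,-33,-198,0,0],[1,-35.4,-211,0,0],[1,-35.4,-211,10,0],[1,-35.4,-211,20,0],[1,-35.4,-211,24,0],[1,-35.4,-211,24,0],[1,-35.4,-211,24,0]])

```text
clock: 16.45
position: [501.8, 187.1, 103.2]
ee_rot: [0.976, -0.216, -0.0, 0.0]
contact_force: [0.2, -0.0, 0.3]
gripper_width: 12.9
grasp_force: 58.7
```

Run:
```python
from h import *
arm.get_image('top'); st=arm.read_state(); print(st['position'].round(1),st['ee_rot'].round(4),tool(st,(502.6,188.7)).round(1))
```

```text
[502.  187.4 103.5] [ 9.764e-01 -2.161e-01  2.000e-04 -2.000e-04] [ 0.  -1.4]
```

>>> drive_tool(targets=[[1,0,-1.2,4,0],[1,0,-1.2,8,0],[1,0,-1.2,11,0],[1,0,-1.2,11,0],[1,0,-1.2,11,0]])

```text
clock: 17.0
position: [502.3, 189.1, 92.1]
ee_rot: [0.976, -0.216, -0.0, 0.0]
contact_force: [-0.2, -0.0, 0.7]
gripper_width: 13.1
grasp_force: 58.7
```

>>> drive_tool(targets=[[0.5,0,0,0,0],[0.2,0,0,0,0],[0,0,0,0,0],[0,0,0,0,0],[0,0,0,-20,0],[0,0,0,-50,0],[0,0,0,-78,0],[0,0,0,-78,0],[0,0,0,-78,0]])

```text
clock: 17.9
position: [502.3, 189.2, 170.7]
ee_rot: [0.976, -0.216, 0.0, -0.001]
contact_force: [-0.6, -0.5, -0.2]
gripper_width: 42.5
grasp_force: 0.0
```

```bash
python3 look.py w9; python3 ring.py pics/w9.png 90; python3 w.py c9;  python3 - <<'E'
from h import *
im=cv2.imread('pics/w9.png'); st=arm.read_state()
h=cv2.cvtColor(im,cv2.COLOR_BGR2HSV); m=cv2.inRange(h,(110,60,25),(140,255,255)); m[:160]=0;m[220:]=0;m[:,:235]=0;m[:,280:]=0
ys,xs=np.nonzero(m); print(ys.min(),ys.max(),xs.min(),xs.max())
for z in (64,72,80): print(z,[tool(st,hit('wrist',p,z,st)).round(1) for p in ((xs.mean(),ys.min()),(xs.mean(),ys.max()+1),(xs.min(),ys.min()+2),(xs.max()+1,ys.min()+2))])
E
```

```text
17.9 [502.3 189.2 170.7] [ 9.764e-01 -2.158e-01  3.000e-04 -7.000e-04] 42.47290515480689
circle (501.140625, 186.18287658691406) 30.857666015625 mean [501.7135  186.07567] tool [0.5 2.7]
px ((256.5, 187.94827270507812), 38.97282409667969)
[501.62 188.67 169.05] 42.95940497185279 [ 0.1  0.  -0.6] [ 1.5 -0.3]
175 190 247 265
64 [array([5.8, 2.6]), array([-8.5,  2.6]), array([ 4.1, -5.2]), array([ 4. , 11.1])]
72 [array([7.7, 2.6]), array([-6.1,  2.6]), array([ 6., -5.]), array([ 6. , 10.8])]
80 [array([9.6, 2.6]), array([-3.7,  2.6]), array([ 8. , -4.8]), array([ 8. , 10.5])]
```

View pics/c9.png

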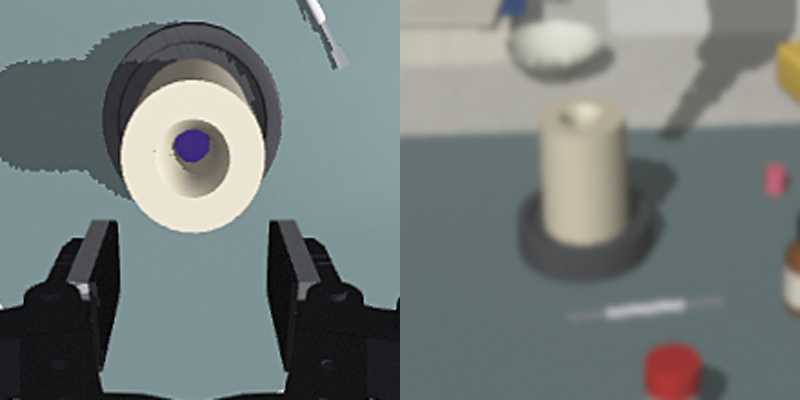

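Violet lies flat in the bore at crop (192,146), at the home height. Now the plunger.

>>> drive_tool(targets=[[0,34,34,0,0],[0,68,68,0,0],[0,102,102,0,0],[0,136,136,0,0],[0,170,170,0,0],[0,204,205,0,0],[0,238,240,0,0],[0,272,274,10,0],[0,300,303,20,0],[0,308,310.5,28,0],[0,308,310.5,28,0],[0,308,310.5,28,0]])

```text
clock: 19.25
position: [650.3, -221.5, 141.2]
ee_rot: [0.976, -0.216, -0.001, 0.0]
contact_force: [-0.5, 0.8, 0.2]
gripper_width: 42.9
grasp_force: 0.0
```

```bash
python3 look.py w10
python3 - <<'E'
from h import *
st=arm.read_state(); im=cv2.imread('pics/w10.png'); g=cv2.inRange(cv2.cvtColor(im,cv2.COLOR_BGR2HSV),(0,0,195),(180,40,255)); g[:140]=0;g[215:]=0;g[:,:215]=0;g[:,300:]=0
cs=max(cv2.findContours(g,cv2.RETR_EXTERNAL,cv2.CHAIN_APPROX_NONE)[0],key=cv2.contourArea)
P=np.array([tool(st,hit('wrist',p[0],60,st)) for p in cs]).astype(np.float32); print(cv2.minEnclosingCircle(P),P.min(0),P.max(0),cv2.boundingRect(cs))
E
```

```text
19.25 [ 650.3 -221.5  141.2] [ 9.765e-01 -2.155e-01 -1.100e-03  1.000e-04] 42.86117832878134
((3.917450428009033, 4.558600902557373), 12.773811340332031) [-8.25338   -5.6037664] [16.084597 11.71618 ] (246, 169, 23, 31)
```

View pics/w10.png

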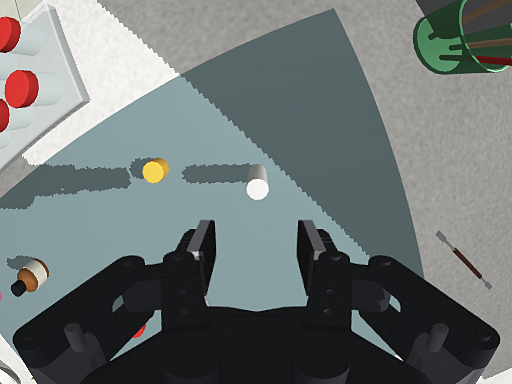

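The plunger's white top is at (257,189), centred between the fingers. The large yellow is at (155,171), clear of them.

>>> drive_tool(targets=[[0,0.7,0.6,35,0],[0,0.7,0.6,70,0],[0,0.7,0.6,95,0],[0,0.7,0.6,105,0],[0,0.7,0.6,106,0],[0.5,0.7,0.6,106,0],[1,0.7,0.6,106,0],[1,0.7,0.6,106,0],[1,0.7,0.6,106,0],[1,0.7,0.6,106,0]])

```text
clock: 20.3
position: [652.9, -223.2, 38.6]
ee_rot: [0.977, -0.215, 0.002, -0.0]
contact_force: [-0.9, 2.8, 6.3]
gripper_width: 15.7
grasp_force: 58.8
```

>>> drive_tool(targets=[[1,0,0,-10,0],[1,0,0,-30,0],[1,0,0,-70,0],[1,0,0,-100,0],[1,0,0,-110,0],[1,0,0,-110,0],[1,0,0,-110,0]])

```text
clock: 21.0
position: [650.2, -222.8, 144.7]
ee_rot: [0.976, -0.216, -0.001, -0.0]
contact_force: [-0.8, 0.1, -1.1]
gripper_width: 16.1
grasp_force: 58.5
```

```bash
python3 look.py w11
python3 - <<'E'
from h import *
im=cv2.imread('pics/w11.png'); s=arm.get_image('side')[150:330,250:430]; st=arm.read_state(); print(st['position'],tool(st,(502.6,188.7)).round(1))
cv2.imwrite('pics/c11.png',cv2.hconcat([cv2.resize(im[150:330,166:346],(400,400),interpolation=cv2.INTER_CUBIC),cv2.resize(s,(400,400))]))
E
```

```text
21.0 [ 650.2 -222.8  144.7] [ 9.764e-01 -2.160e-01 -1.400e-03 -3.000e-04] 16.089790796115015
[ 649.98961217 -222.84726784  143.85044636] [-307.1 -311.1]
```

View pics/c11.png

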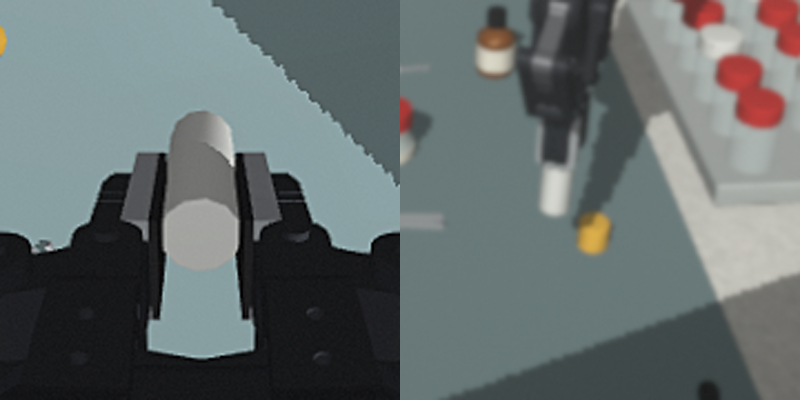

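The plunger is held upright with about 35 mm below the fingertips. Its bottom front edge is at wrist row 199.5, its top rear edge at row 271.5.

Run:
```python
from h import *
st=arm.read_state(); st2=dict(st); z=144.7; st2['position']=np.array([650.2,-222.8,z])
for g in (34,36,38): print(g,tool(st2,hit('wrist',(256.5,199.5),z-g,st2))-[9,0],tool(st2,hit('wrist',(256.5,271.5),z-g+60,st2))+[9,0])
```

```text
34 [-2.0702382   2.55559061] [1.0716773  2.36906498]
36 [-2.73056581  2.56214902] [-0.18517464  2.37579935]
38 [-3.39089342  2.56870742] [-1.44202659  2.38253372]
```

>>> drive_tool(targets=[[1,-34,-34,0,0],[1,-68,-68,0,0],[1,-102,-103,0,0],[1,-136,-138,0,0],[1,-170,-172,0,0],[1,-204,-207,0,0],[1,-238,-242,0,0],[1,-272,-276,0,0],[1,-298,-303,0,0],[1,-306.2,-311.2,0,0],[1,-306.2,-311.2,5,0],[1,-306.2,-311.2,9,0]])

```text
clock: 22.3
position: [504.2, 187.4, 136.0]
ee_rot: [0.976, -0.216, -0.001, 0.001]
contact_force: [0.2, -0.0, -1.2]
gripper_width: 16.1
grasp_force: 58.6
```

Run:
```python
from h import *
arm.get_image('top'); im=arm.get_image('wrist'); s=arm.get_image('side')[90:210,150:290]; st=arm.read_state(); print(st['position'],tool(st,(503.6,188.4)).round(1))
cv2.imwrite('pics/c12.png',cv2.hconcat([cv2.resize(im[110:310,146:366],(400,400),interpolation=cv2.INTER_CUBIC),cv2.resize(s,(400,400))]))
```

```text
[504.61502702 186.60528915 136.25552239] [-1.7 -1.2]
```

View pics/c12.png

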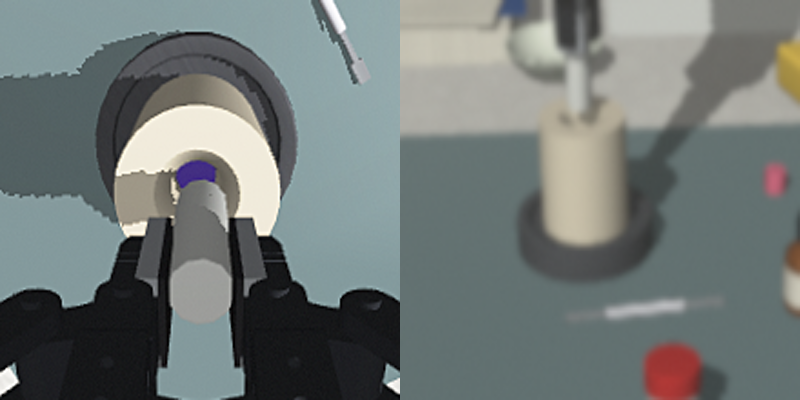

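The plunger's foot is over the funnel, with violet visible just beyond it. Correcting by (−1.5, −1.2) and lowering into the mouth.

>>> drive_tool(targets=[[1,-1.5,-1.2,4,0],[1,-1.5,-1.2,8,0],[1,-1.5,-1.2,11,0],[1,-1.5,-1.2,14,0],[1,-1.5,-1.2,16,0],[1,-1.5,-1.2,16,0]])

```text
clock: 23.05
position: [503.9, 189.7, 121.1]
ee_rot: [0.976, -0.216, 0.0, 0.0]
contact_force: [0.6, -1.5, -0.3]
gripper_width: 15.9
grasp_force: 58.6
```

>>> drive_tool(targets=[[1,0,0.8,0,0],[1,0,0.8,2,0],[1,0,0.8,4,0],[1,0,0.8,6,0],[1,0,0.8,6,0],[1,0,0.8,6,0]])

```text
clock: 23.65
position: [503.5, 189.2, 115.0]
ee_rot: [0.976, -0.216, 0.0, -0.0]
contact_force: [1.6, -0.6, -0.2]
gripper_width: 15.7
grasp_force: 58.8
```

>>> drive_tool(targets=[[1,0.4,0,2,0],[1,0.4,0,4,0],[1,0.4,0,6,0],[1,0.4,0,8,0],[1,0.4,0,8,0]])

```text
clock: 24.15
position: [503.7, 189.0, 106.8]
ee_rot: [0.976, -0.216, -0.0, 0.0]
contact_force: [0.7, -0.6, -0.3]
gripper_width: 16.0
grasp_force: 58.8
```

>>> drive_tool(targets=[[1,0,0,2,0],[1,0,0,4,0],[1,0,0,5,0],[1,0,0,5,0],[0.6,0,0,5,0],[0.3,0,0,5,0],[0,0,0,5,0],[0,0,0,5,0],[0,0,0,-30,0],[0,0,0,-70,0],[0,0,0,-90,0],[0,0,0,-90,0]])

```text
clock: 25.35
position: [505.3, 190.1, 200.7]
ee_rot: [0.977, -0.215, 0.003, -0.003]
contact_force: [0.1, 0.6, 0.2]
gripper_width: 42.8
grasp_force: 0.0
```

Run:
```python
from h import *
im=arm.get_image('wrist'); s=arm.get_image('side')[90:210,150:290]; st=arm.read_state(); print(st['position'],st['gripper_width'])
cv2.imwrite('pics/c13.png',cv2.hconcat([cv2.resize(im[110:310,146:366],(400,400),interpolation=cv2.INTER_CUBIC),cv2.resize(s,(400,400))]))
```

```text
[503.24628485 188.98099729 196.84017865] 42.681182241876456
```

View pics/c13.png

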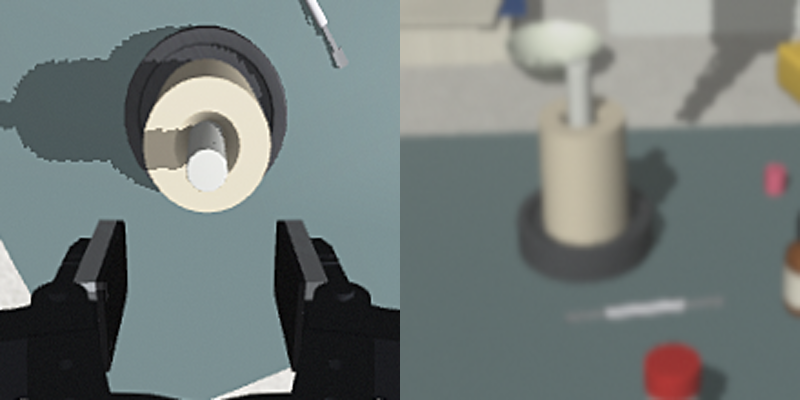

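The plunger stands upright in the hole; checking its height in the side view against the home value.

Run:
```python
from h import *
p=arm.camera_params('side'); f=192/np.tan(np.radians(p['fov_y']/2)); K=np.array([[f,0,p['cx']],[0,f,p['cy']],[0,0,1]])
for z in (90,118,124,130,136): print(z,cv2.projectPoints(np.array([[502.5,188.5,z]]),p['rvec'],p['tvec'],K,None)[0].ravel().round(1))
s=arm.get_image('side'); print(cv2.cvtColor(s,cv2.COLOR_BGR2GRAY)[96:130,213])
c=cv2.imread('pics/w2.png')
st=arm.read_state(); print(st['position'])
```

```text
90 [213.6 124.2]
118 [212.9 111.3]
124 [212.7 108.4]
130 [212.5 105.6]
136 [212.4 102.7]
[183 201 215 218 217 216 213 210 205 197 186 178 178 181 185 185 183 182
 182 183 183 183 184 184 186 185 186 185 186 185 184 181 176 172]
[502.8899707  188.6662573  196.01042766]
```

Run:
```python
from h import *
st=arm.read_state(); im=arm.get_image('wrist'); h=cv2.cvtColor(im,cv2.COLOR_BGR2HSV)
m=cv2.inRange(h,(0,0,200),(180,14,255)); m[:170]=0;m[215:]=0;m[:,:235]=0;m[:,285:]=0
cs=max(cv2.findContours(m,cv2.RETR_EXTERNAL,cv2.CHAIN_APPROX_NONE)[0],key=cv2.contourArea); c,r=cv2.minEnclosingCircle(cs); print(c,r,cv2.boundingRect(cs))
for z in (118,124,130,136):
    P=np.array([tool(st,hit('wrist',p[0],z,st)) for p in cs]).astype(np.float32); print(z,cv2.minEnclosingCircle(P),P.min(0),P.max(0))
m=cv2.inRange(h,(12,15,195),(35,90,255)); m[:,:200]=0;m[:,320:]=0
cs=max(cv2.findContours(m,cv2.RETR_EXTERNAL,cv2.CHAIN_APPROX_NONE)[0],key=cv2.contourArea)
P=np.array([tool(st,hit('wrist',p[0],90,st)) for p in cs]).astype(np.float32); print('mould',cv2.minEnclosingCircle(P))
s=arm.get_image('side'); print(cv2.resize(s[98:114,213:214],(1,16)).reshape(-1,3).tolist()); print(st['position'])
```

```text
(255.88710021972656, 194.01612854003906) 11.288691520690918 (245, 184, 23, 22)
118 ((-3.2017338275909424, 2.3655991554260254), 8.845977783203125) [-11.943986  -6.190726] [ 5.1196127 10.918115 ]
124 ((-1.351568341255188, 2.352217435836792), 8.605172157287598) [-9.855835  -5.9711823] [ 6.7432504 10.671912 ]
130 ((0.49859723448753357, 2.338836908340454), 8.364364624023438) [-7.7676835 -5.751639 ] [ 8.366888 10.425711]
136 ((2.3487627506256104, 2.325455665588379), 8.123557090759277) [-5.679532  -5.5320954] [ 9.990526 10.179509]
mould ((-0.33055418729782104, 2.4040262699127197), 30.967802047729492)
[[204, 217, 214], [207, 220, 217], [207, 220, 217], [204, 218, 215], [201, 216, 213], [197, 214, 209], [191, 208, 203], [184, 200, 194], [176, 189, 185], [171, 180, 177], [171, 179, 177], [176, 182, 180], [180, 186, 185], [180, 186, 185], [177, 184, 182], [176, 183, 181]]
[502.8899707  188.6662573  196.01042766]
```

Wrist parallax gives a plunger-top height of about 127 mm ± 3 against 124 mm for home. A light touch with shut fingers will settle it.

>>> drive_tool(targets=[[1,0,0,0,0],[1,0,0,0,0],[1,0,0,20,0],[1,0,0,45,0],[1,0,0,60,0],[1,0,0,64,0],[1,0,0,66,0],[1,0,0,68,0],[1,0,0,68,0]])

```text
clock: 26.5
position: [504.2, 189.2, 129.8]
ee_rot: [0.976, -0.216, 0.0, -0.0]
contact_force: [0.2, 0.3, 0.0]
gripper_width: 0.4
grasp_force: 0.0
```

>>> drive_tool(targets=[[1,0,0,1,0],[1,0,0,2,0],[1,0,0,3,0],[1,0,0,3,0],[1,0,0,3,0]])

```text
clock: 27.0
position: [503.8, 189.0, 126.2]
ee_rot: [0.976, -0.216, 0.0, -0.0]
contact_force: [0.1, -0.3, -0.4]
gripper_width: 0.1
grasp_force: 0.0
```

No contact at 126 mm, so the plunger is home within tolerance. Retreating, then handing in.

>>> drive_tool(targets=[[1,0,0,-30,0],[1,0,0,-70,0],[1,0,0,-100,0],[1,0,0,-100,0],[1,0,0,-100,0],[1,0,0,-100,0],[1,0,0,-100,0]])

```text
clock: 27.7
position: [503.2, 188.6, 224.8]
ee_rot: [0.976, -0.216, -0.001, 0.001]
contact_force: [0.2, 0.9, -0.3]
gripper_width: -0.0
grasp_force: 0.0
```

```bash
python3 -c "
from bench import arm
print(arm.job_done())"
```

```text
the job is handed in; nothing more can be done
None
```

The job is handed in (no verdict was returned): the mould stands in the plate with the yellow ingot, then the violet ingot, then the plunger in its hole, and I did not touch the pink ingot, jar or bottle.

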